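# Press both contact sides of a relay on the test bar

## Task

Take the relay that has a row of four brass blades on one side and a single wide brass tongue on the next side, and push its blades squarely against the middle of the fixture's spring bar until the bar gives well. Draw it back so that the bar springs out again, give the relay a quarter turn, push its tongue squarely against the middle of the bar in the same way, and leave the relay there, standing upright on the table and let go, with the bar still pushed in. Leave the other relay, which has two rows of blades and no tongue, where it stands.

Things in the scene. Friction and masses are not known exactly. Their poses are not given: they have to be found in the camera images.
- relay: Relay to test, 0.3-0.55 kg: dark base 64 x 64 mm, 24 high; centred on it an ivory block 44 (x) by 38 mm (y), up to 72 mm height, to grip either way. Origin: centre of underside, z up. Mid +x side: row of four brass blades, each 6 mm wide, row 51; mid +y side: one brass tongue 34 mm wide; both reach 44 mm from the origin, at 14 mm height. Other sides plain. Starts upright on the table, any yaw.
- spare: The other relay, to be left alone: same housing, size and axes, but rows of four blades on both its +x and -x sides and no tongue. The two relays stand to the left and right in front of the fixture, either way round.
- fixture: Fixed test fixture: upright bent bracket 130 mm wide, 38 high, 24 mm behind the origin, grey box behind it; before it a level steel spring bar 110 mm long, 10 thick, from 4 to 26 mm height. Origin: on the table under the middle of the bar's front face, bar out. +x: from bar to bracket, the way a part is pushed; y along the bar. Table before the bar is bare and flat.
- bar (a joint): How far the spring bar is pushed in along the fixture's +x, in m: 0 out, 0.012 at its stop. It springs back by itself; soft: 0.5 N to start, 1.2 N at the stop, so a released relay standing on the table holds it in by its weight and friction.
There are look-alikes about, which are no part of the job. Leave any red or turquoise look-alike of the relay alone.

How it is judged:
On the way, in this order (a step that is already met when the one before it is completed fails the run):
1. the relay's four blades face the middle of the bar squarely (within 20 mm and 12 degrees) and push it in by at least 4 mm (value of joint bar above 0.004 m and x of fixture in the frame of relay between 0.015 and 0.049 m and y of fixture in the frame of relay between -0.02 and 0.02 m and angle between the x axis of relay and the x axis of fixture, either way round below 0.21 rad and angle between relay's own z axis and vertical below 0.2 rad), for 0.2 s.
2. the relay is drawn back and the bar is out again (within 2 mm) (value of joint bar below 0.002 m), for 0.1 s.
3. the relay's tongue faces the middle of the bar squarely (within 20 mm and 12 degrees) and pushes it in by at least 4 mm (value of joint bar above 0.004 m and y of fixture in the frame of relay between 0.015 and 0.049 m and x of fixture in the frame of relay between -0.02 and 0.02 m and angle between the y axis of relay and the x axis of fixture, either way round below 0.21 rad and angle between relay's own z axis and vertical below 0.2 rad), for 0.2 s.
At the end, for the whole second after the job is handed in: The relay stands still and upright on the table, released, its tongue facing the middle of the bar within 20 mm sideways and 12 degrees and holding the bar in by at least 2 mm; the other relay is within 30 mm of where it stood (value of joint bar above 0.002 m and y of fixture in the frame of relay between 0.015 and 0.049 m and x of fixture in the frame of relay between -0.02 and 0.02 m and angle between the y axis of relay and the x axis of fixture, either way round below 0.21 rad and angle between relay's own z axis and vertical below 0.1 rad and height (world z) of relay below 0.006 m and linear speed of relay below 0.02 m/s and distance of spare from where it was at the start of the episode below 0.03 m); the robot touches nothing.
It fails at once if the other relay is moved by more than 30 mm (distance of spare from where it was at the start of the episode above 0.03 m).
It also fails if it takes over 53 s, if anything falls off the work surface, if the arm or the gripper's body presses on something with over 40 N, if the wrist force passes 120 N, or if a joint passes its speed limit or range.

## Robot

A 6-joint arm with a two-finger parallel gripper is mounted at the origin on the work surface. World frame = base frame: x ahead of the robot, y to its left, z up, the work surface at z = 0. Lengths are in m, angles in rad, forces in N, time in s.
With the tool pointing down it reaches from about 0.35 to 0.85 m from the base axis. Payload 8.1 kg.
Tool frame: the origin (TCP) lies on the centre line of the jaws, within the pads' length; the fingertips stand 17 mm ahead of it and the grasp point (between the pads) lies 2 mm behind it; x points along the fingers, z is the direction in which the jaws open and shut, and the axes are right-handed (so a half turn about x gives the same grasp; the last joint's range is limited). The gripper opens to 93 mm and grips with 3 to 60 N. Pads are 15 mm wide; open, the fingers measure 128 mm over their backs; the gripper's body (75 mm by 188 mm) begins 65 mm behind the grasp point.
Start: joints at [-1.313, 0.13, 1.488, -0, 1.523, -0.085], TCP at [0.202, -0.565, 0.236] pointing down, gripper open.
Joint ranges: [-2.96, 2.96], [-0.89, 2.26], [0.02, 2.5], [-1.34, 4.48], [0, 2.73], [-2.66, 2.66]. Speed limits (rad/s): [2.39, 2.39, 2.79, 3.14, 3.14, 3.14].

## Interface

Orientations are given as a rotation vector (axis times angle).
In Python, from plant import telemetry, optics, workorder gives the robot as it stands.
- The arm moves only by the shell command python3 -m inch 'ROWS' [FORCE]. ROWS is JSON, a list that holds one entry, the list of rows, each a list of 7 numbers: the shift along the tool's x, y, z in m, then the turn, a rotation vector about the tool's x, y, z in rad, then the opening, from 0 (shut) to 1 (fully open). In form: [[[tx, ty, tz, ax, ay, az, grip], ...]]. A call has 1 to 20 rows; each row shifts and turns the pose as measured when the row begins, along the tool's axes as they then stand; what a row does not reach is not made up. A row lasts 1/10 s, in which the tool goes at most 50 mm and 8.59 degrees, less where a joint would pass 70% of its speed; a pose out of reach is approached as far as the arm can. A call is refused whole if a number of a shift passes 0.05 or a number of a turn 0.15, either way. A call with a gripper value outside its range is refused whole. The fingers move at their own pace and stop on an object; FORCE is the grip in N (left out, the last holds). Time passes only in rows, so rows that do not move let the fingers close. It gives the time, the measured TCP pose, the force and the opening at its end, in the units of the state.
- telemetry.read_state(): the state, without advancing time (a new reading comes with each control period).
- optics.read_camera(name): name is "scene" or "top" or "wrist"; returns a dict with "frame" (420x560x3 uint8, blue, green, red), "fx", "fy", "cx", "cy" (pixels), "D" ([k1, k2, p1, p2, k3] as OpenCV has them; the pictures are not rectified), "rvec" (rotation vector, rad) and "tvec" (3), from world to camera coordinates, as OpenCV has them. Camera axes: x right, y down, z forward; pixel columns grow to the right and rows downward; lengths in m; the calibration is good to about 2 mm. A picture is of the moment at which its call begins. There is no depth.
- workorder.close_job(): hands the job in, once; it reports no verdict.
The state is a dict: "t": time; "q": joint angles; "dq": joint speeds; "joint_torque": joint torques, N m; "tool_pos": TCP position; "orientation": TCP orientation; "force": force on the tool from outside, world axes, zero at the start; "wrist_torque": the same for the moment, N m; "opening": finger opening in m.
Only numpy, scipy, OpenCV 4.12 (cv2) and the standard library are available. Lean on these libraries where they do the work, as an engineer would, in place of code of your own. Each camera call takes 0.05 s, during which the arm holds its last target. There are 200 camera calls.

## Working session

There is one attempt and no reset: what is moved stays moved. The work goes in short steps, Python scripts to look and compute and a shell command to move; the robot and the scene stay as the last step left them, time stands still between calls to the robot, and variables do not carry over. Pictures are saved under pics/ and viewed, on a budget of 10 in all, crops included, one or two more only if the job needs it, and the job is handed in when it is done.

```bash
mkdir -p pics
cat > h.py <<'E'
import numpy as np, cv2
from scipy.spatial.transform import Rotation as R
from plant import telemetry, optics, workorder
def cam(n,save=None):
    c=optics.read_camera(n); c['K']=np.array([[c['fx'],0,c['cx']],[0,c['fy'],c['cy']],[0,0,1.]]); c['D']=np.array(c['D'],float)
    c['R']=cv2.Rodrigues(np.array(c['rvec'],float))[0]; c['t']=np.array(c['tvec'],float)
    if save: cv2.imwrite('pics/'+save,c['frame']); np.savez('pics/'+save+'.npz',K=c['K'],D=c['D'],R=c['R'],t=c['t'])
    return c
def unproj(c,px,z):
    u=cv2.undistortPoints(np.array(px,float).reshape(-1,1,2),c['K'],c['D']).reshape(-1,2)
    d=np.c_[u,np.ones(len(u))]@c['R']; o=-c['R'].T@c['t']
    return o+d*((z-o[2])/d[:,2])[:,None]
def proj(c,P):
    return cv2.projectPoints(np.array(P,float).reshape(-1,1,3),c['R'],c['t'],c['K'],c['D'])[0].reshape(-1,2)
E
python3 - <<'E'
from h import *
s=telemetry.read_state(); print(s['tool_pos'],s['orientation'],s['opening'],s['t'])
print(R.from_rotvec(s['orientation']).as_matrix().round(3))
a=cam('top','top0.png');b=cam('scene','scene0.png')
cv2.imwrite('pics/top0b.png',cv2.resize(a['frame'],(800,600),interpolation=cv2.INTER_CUBIC))
cv2.imwrite('pics/scene0b.png',cv2.resize(b['frame'],(800,600),interpolation=cv2.INTER_CUBIC))
E
```

```text
[ 0.20154756 -0.56455678  0.23462391] [ 0.9542433   1.3535302  -0.95232423] 0.09306471926895 0.0
[[-0.     0.942  0.336]
 [ 0.002  0.336 -0.942]
 [-1.     0.    -0.002]]
```

View pics/top0b.png

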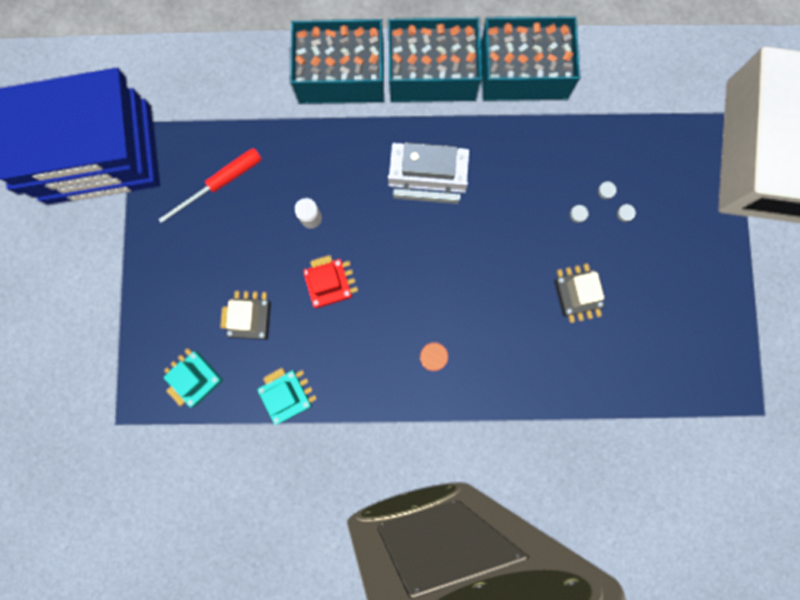

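View pics/scene0b.png

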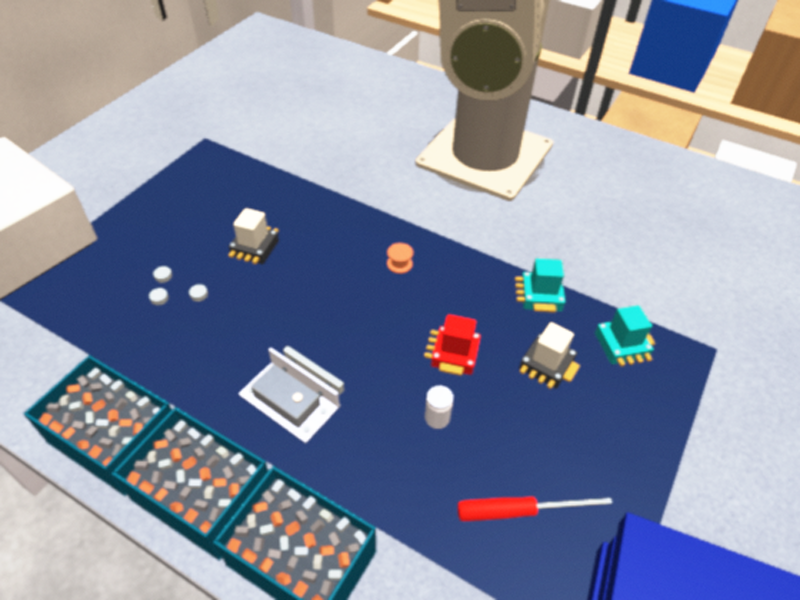

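Top view: the test relay is at (245,316), blades up (towards the fixture) and tongue left. The spare is at (580,292) and the bar front at about (427,200). The scene view agrees. I'll crop both places for a closer measurement.

Run:
```python
from h import *
f=cv2.imread('pics/top0.png')
A=cv2.resize(f[190:250,145:205],None,fx=6.6,fy=6.6,interpolation=cv2.INTER_CUBIC)
B=cv2.resize(f[95:155,265:335],None,fx=5.7,fy=5.7,interpolation=cv2.INTER_CUBIC)
o=np.zeros((400,800,3),np.uint8);o[:396,:396]=A;o[:342,400:799]=B
cv2.imwrite('pics/crop.png',o)
```

```text
(no output)
```

View pics/crop.png

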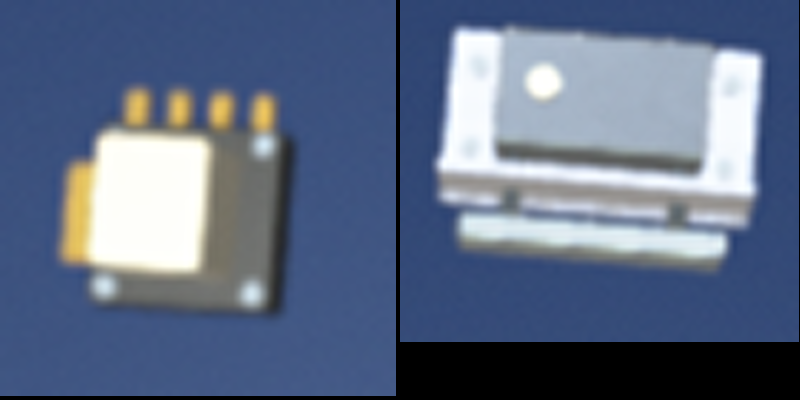

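Relay crop: ivory top corners are (102,133), (210,138), (203,272), (90,268). Blade tips run (138,90) to (264,96), and the tongue edge (72,162) to (62,262). The bar's top front edge runs (460,238) to (722,258).

Run:
```python
from h import *
c=dict(np.load('pics/top0.png.npz'))
def A(p): return np.array(p)/6.6+[145-.42,190-.42]
def B(p): return (np.array(p)-[400,0])/5.7+[265-.41,95-.41]
iv=unproj(c,A([(102,133),(210,138),(203,272),(90,268)]),.072); print('ivory',iv.round(4),iv.mean(0).round(4),[np.linalg.norm(iv[i]-iv[i-1]).round(4) for i in range(4)])
bl=unproj(c,A([(138,90),(264,96)]),.014); tg=unproj(c,A([(72,162),(62,262)]),.014)
bs=unproj(c,A([(290,140),(278,305),(92,300)]),.024); print('base',bs.round(4),(bs[0]+bs[2])/2)
print('blades',bl.round(4),'tongue',tg.round(4),np.linalg.norm(tg[0]-tg[1]))
ang=lambda v:np.degrees(np.arctan2(v[1],v[0]))
print('yaws',ang(iv[0]-iv[3]),ang(iv[1]-iv[2]),ang(iv[0]-iv[1])-90,ang(bl[0]-bl[1])-90,ang(tg[0]-tg[1]),ang(bs[0]-bs[1]))
b=unproj(c,B([(460,238),(722,258)]),.026);b2=unproj(c,B([(460,213),(727,234)]),.026)
print('bar',b.round(4),b.mean(0),np.linalg.norm(b[0]-b[1]),ang(b[0]-b[1])-90,'back',b2.round(4),ang(b2[0]-b2[1])-90)
br=unproj(c,B([(440,168),(755,192)]),.038);print('bracket',br.round(4),br.mean(0),ang(br[0]-br[1])-90)
```

```text
ivory [[0.4517 0.3255 0.072 ]
 [0.4496 0.2891 0.072 ]
 [0.4047 0.2905 0.072 ]
 [0.4065 0.3284 0.072 ]] [0.4281 0.3084 0.072 ] [np.float64(0.0453), np.float64(0.0365), np.float64(0.0449), np.float64(0.0379)]
base [[0.4549 0.2731 0.024 ]
 [0.397  0.2763 0.024 ]
 [0.3996 0.3416 0.024 ]] [0.42724357 0.3073439  0.024     ]
blades [[0.4749 0.33   0.014 ]
 [0.4722 0.2849 0.014 ]] tongue [[0.4494 0.353  0.014 ]
 [0.4139 0.3556 0.014 ]] 0.03562974822861543
yaws -3.5973947432382896 -1.7924004864878753 -3.40903613169597 -3.515589910070858 -4.165687030313712 -3.1816000572160674
bar [[ 0.6292  0.0707  0.026 ]
 [ 0.6191 -0.0375  0.026 ]] [0.62416951 0.01662723 0.026     ] 0.10870945940282678 -5.345240544533141 back [[ 0.64    0.0706  0.026 ]
 [ 0.6293 -0.0398  0.026 ]] -5.492369219127681
bracket [[ 0.6554  0.0784  0.038 ]
 [ 0.6433 -0.0507  0.038 ]] [0.64936482 0.01385857 0.038     ] -5.365827943199548
```

Relay: centre about (0.428, 0.308), yaw -3.5°. Fixture: origin about (0.624, 0.016), yaw -5.4°. Edge lengths match the sizes given. I'll grip on the ±x faces, so the jaws lie along the bar at the final release.

```bash
python3 -m inch '[[[0,0,0,-0.146,0,0,1],[0,0,0,-0.146,0,0,1],[0,0,0,-0.146,0,0,1],[0,0,0,-0.146,0,0,1],[0,0,0,-0.146,0,0,1],[0,0,0,-0.146,0,0,1],[0,0,0,-0.146,0,0,1],[0,0,0,-0.146,0,0,1],[0,0,0.043,0,0,0,1],[0,0,0.043,0,0,0,1],[0,0,0.043,0,0,0,1],[0,0,0.043,0,0,0,1]]]' 15
python3 -m inch '[[[0,0.049,0,0,0,0,1],[0,0.049,0,0,0,0,1],[0,0.049,0,0,0,0,1],[0,0.049,0,0,0,0,1],[0,0.049,0,0,0,0,1],[0,0.049,0,0,0,0,1],[0,0.049,0,0,0,0,1],[0,0.049,0,0,0,0,1],[0,0.049,0,0,0,0,1],[0,0.049,0,0,0,0,1],[0,0.049,0,0,0,0,1],[0,0.049,0,0,0,0,1],[0,0.049,0,0,0,0,1],[0,0.049,0,0,0,0,1],[0,0.049,0,0,0,0,1],[0,0.049,0,0,0,0,1],[0,0.049,0,0,0,0,1],[0,0.049,0,0,0,0,1],[0,0,0,0,0,0,1]]]'
cat > st.py <<'E'
from h import *
import sys
def rep(tx,ty,tz,yaw):
    s=telemetry.read_state(); M=R.from_rotvec(s['orientation']).as_matrix(); p=np.array(s['tool_pos'])
    y=np.degrees(np.arctan2(M[1,2],M[0,2]))
    print('t',round(s['t'],2),'p',p.round(4),'yaw',y.round(2),'down',M[:,0].round(4),'q',np.round(s['q'],2),'op',round(s['opening'],4),'F',np.round(s['force'],1))
    print('tool shift',(M.T@(np.array([tx,ty,tz])-p)).round(4),'ax',np.radians(y-yaw).round(4))
rep(*map(float,sys.argv[1:]))
E
python3 st.py .428 .308 .15 -3.5
```

```text
t: 1.3
tool_pos: [0.3715, -0.5671, 0.2269]
orientation: [0.033, 1.577, -0.014]
force: [-0.1, -0.6, 0.1]
opening: 0.0928
t: 3.2
tool_pos: [0.3929, 0.335, 0.2319]
orientation: [0.05, 1.592, 0.008]
force: [-0.6, -1.1, 0.6]
opening: 0.093
t 3.2 p [0.3929 0.335  0.2319] yaw -1.5 down [-0.0212  0.0367 -0.9991] q [ 0.58 -0.1   1.73  0.04  1.51  0.6 ] op 0.093 F [-0.6 -1.1  0.6]
tool shift [ 0.0801 -0.029   0.0376] ax 0.0349
```

```bash
python3 - <<'E'
s=open('st.py').read()
s=s.replace("'ax',np.radians(y-yaw).round(4))","'turn',(R.from_matrix(M.T@G(yaw)).as_rotvec()).round(4))")
s=s.replace("def rep","def G(yaw):\n    a=np.radians(yaw); z=np.array([np.cos(a),np.sin(a),0]); x=np.array([0,0,-1.]); return np.c_[x,np.cross(z,x),z]\ndef rep")
open('st.py','w').write(s)
E
python3 st.py .428 .308 .15 -3.5
```

```text
t 3.2 p [0.3929 0.335  0.2319] yaw -1.5 down [-0.0212  0.0367 -0.9991] q [ 0.58 -0.1   1.73  0.04  1.51  0.6 ] op 0.093 F [-0.6 -1.1  0.6]
tool shift [ 0.0801 -0.029   0.0376] turn [ 0.0345 -0.0228 -0.0358]
```

```bash
python3 -m inch '[[[0.02,-0.014,0.019,0.0345,-0.0228,-0.0358,1],[0.02,-0.015,0.019,0,0,0,1],[0.02,0,0,0,0,0,1],[0.02,0,0,0,0,0,1],[0,0,0,0,0,0,1]]]'
python3 st.py .428 .308 .05 -3.5
python3 - <<'E'
from h import *
c=cam('wrist','w1.png')
v=np.radians(-3.5);Rz=np.array([[np.cos(v),-np.sin(v),0],[np.sin(v),np.cos(v),0],[0,0,1]])
L=np.array([[x,y,.072] for x,y in[(.022,.019),(.022,-.019),(-.022,-.019),(-.022,.019)]]+[[.044,.0255,.014],[.044,-.0255,.014],[.017,.044,.014],[-.017,.044,.014]])
f=c['frame'].copy()
for p in proj(c,L@Rz.T+[.428,.308,0]): cv2.circle(f,tuple(int(i) for i in p),3,(255,0,255),1)
cv2.imwrite('pics/w1b.png',f)
E
```

```text
t: 3.7
tool_pos: [0.429, 0.3042, 0.1469]
orientation: [0.042, 1.572, -0.048]
force: [-0.5, 0.7, 0.2]
opening: 0.0928
t 3.7 p [0.429  0.3042 0.1469] yaw -3.28 down [-0.0016 -0.0039 -1.    ] q [ 0.52 -0.01  1.8  -0.    1.36  0.58] op 0.0928 F [-0.5  0.7  0.2]
tool shift [ 0.0968  0.0041 -0.0011] turn [ 0.0039 -0.0013  0.004 ]
```

View pics/w1b.png

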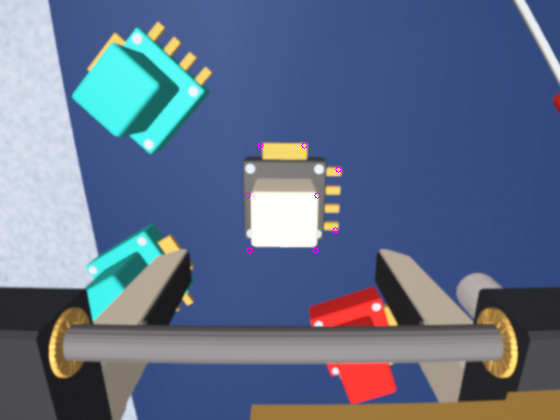

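The wrist view shows the projected corners landing on the ivory (252–317, 193–247), the tongue and the blade tips within 1–2 mm. The fingers straddle the relay clear of its neighbours, so I'll descend and grip.

```bash
python3 -m inch '[[[0.025,0.004,-0.001,0.004,-0.001,0.004,1],[0.025,0,0,0,0,0,1],[0.025,0,0,0,0,0,1],[0.015,0,0,0,0,0,1],[0.005,0,0,0,0,0,1],[0,0,0,0,0,0,1]]]'
python3 st.py .428 .308 .05 -3.5
```

```text
t: 4.35
tool_pos: [0.4342, 0.3107, 0.0598]
orientation: [0.054, 1.559, -0.043]
force: [0.6, -0.1, -0.3]
opening: 0.0934
t 4.35 p [0.4342 0.3107 0.0598] yaw -3.56 down [ 0.0116  0.0069 -0.9999] q [0.53 0.1  1.86 0.   1.17 0.59] op 0.0934 F [ 0.6 -0.1 -0.3]
tool shift [ 0.0097 -0.0032 -0.0061] turn [-0.001   0.0112 -0.0076]
```

```bash
python3 -m inch '[[[0.008,-0.003,-0.006,-0.001,0.011,-0.008,1],[0.002,0,0,0,0,0,1],[0,0,0,0,0,0,0],[0,0,0,0,0,0,0],[0,0,0,0,0,0,0],[0,0,0,0,0,0,0],[0,0,0,0,0,0,0],[0,0,0,0,0,0,0]]]' 25
python3 st.py .428 .308 .05 -3.5
```

```text
t: 5.15
tool_pos: [0.4305, 0.3097, 0.0538]
orientation: [0.05, 1.565, -0.046]
force: [0.8, 0.4, 0.8]
opening: 0.0495
t 5.15 p [0.4305 0.3097 0.0538] yaw -3.48 down [ 0.0052  0.0025 -1.    ] q [ 0.53  0.11  1.86 -0.    1.17  0.59] op 0.0495 F [0.8 0.4 0.8]
tool shift [ 0.0038 -0.0018 -0.0024] turn [ 0.0003  0.0051 -0.0028]
```

```bash
python3 -m inch '[[[0,0,0,0,0,0,0],[0,0,0,0,0,0,0],[0,0,0,0,0,0,0]]]' 25
python3 st.py .428 .308 .05 -3.5
```

```text
t: 5.45
tool_pos: [0.4304, 0.3097, 0.0538]
orientation: [0.05, 1.565, -0.046]
force: [-0.3, -1.1, 0.7]
opening: 0.044
t 5.45 p [0.4304 0.3097 0.0538] yaw -3.49 down [ 0.005   0.0025 -1.    ] q [ 0.53  0.11  1.86 -0.    1.17  0.59] op 0.044 F [-0.3 -1.1  0.7]
tool shift [ 0.0038 -0.0018 -0.0023] turn [ 0.0002  0.0049 -0.0028]
```

```bash
python3 -m inch '[[[-0.015,0,0,0,0.005,-0.003,0],[-0.03,0,0,0,0,0,0],[-0.03,0,0,0,0,0,0],[-0.025,0,0,0,0,0,0],[0,0,0,0,0,0,0]]]'
python3 st.py .549 .023 .155 -5.4
```

```text
t: 5.95
tool_pos: [0.4262, 0.3071, 0.1507]
orientation: [0.042, 1.581, -0.054]
force: [1.5, 0.3, -3.7]
opening: 0.0438
t 5.95 p [0.4262 0.3071 0.1507] yaw -3.49 down [-0.0112 -0.0068 -0.9999] q [ 0.53 -0.    1.78 -0.    1.37  0.59] op 0.0438 F [ 1.5  0.3 -3.7]
tool shift [-0.0037 -0.2761  0.1398] turn [ 0.0333 -0.0106  0.0077]
```

```bash
python3 -m inch '[[[-0.002,-0.0345,0.0175,0.033,-0.01,0.008,0],[-0.002,-0.0345,0.0175,0,0,0,0],[0,-0.0345,0.0175,0,0,0,0],[0,-0.0345,0.0175,0,0,0,0],[0,-0.0345,0.0175,0,0,0,0],[0,-0.0345,0.0175,0,0,0,0],[0,-0.0345,0.0175,0,0,0,0],[0,-0.0345,0.0175,0,0,0,0],[0,0,0,0,0,0,0]]]'
python3 st.py .549 .023 .058 -5.4
```

```text
t: 6.85
tool_pos: [0.5354, 0.009, 0.1344]
orientation: [0.069, 1.59, -0.073]
force: [-1.1, 1.0, -4.2]
opening: 0.0438
t 6.85 p [0.5354 0.009  0.1344] yaw -5.16 down [-0.0204 -0.0016 -0.9998] q [-0.08  0.05  1.76 -0.    1.35  0.01] op 0.0438 F [-1.1  1.  -4.2]
tool shift [0.0761 0.0154 0.0138] turn [ 0.0043 -0.0202  0.0035]
```

```bash
python3 -m inch '[[[0.015,0.015,0.013,0.004,-0.02,0.0035,0],[0.02,0,0,0,0,0,0],[0.02,0,0,0,0,0,0],[0.01,0,0,0,0,0,0],[0,0,0,0,0,0,0]]]'
python3 st.py .549 .023 .057 -5.4
```

```text
t: 7.35
tool_pos: [0.5438, 0.0226, 0.057]
orientation: [0.078, 1.581, -0.077]
force: [-0.5, 0.3, -4.6]
opening: 0.0437
t 7.35 p [0.5438 0.0226 0.057 ] yaw -5.64 down [-0.0119  0.0013 -0.9999] q [-0.05  0.15  1.8   0.    1.2   0.05] op 0.0437 F [-0.5  0.3 -4.6]
tool shift [-0.      0.0009  0.0052] turn [-0.0042 -0.012  -0.0001]
```

```bash
python3 -m inch '[[[0,0.001,0.005,-0.004,-0.012,0,0],[0,0,0,0,0,0,0]]]'
python3 st.py .549 .023 .057 -5.4
cat > look.py <<'E'
from h import *
import sys
n=sys.argv[1]; w=cam('wrist',n+'w.png')['frame']; s=cam('scene',n+'s.png')
u,v=proj(s,[[.58,.02,.03]])[0].astype(int); s=s['frame'][max(v-52,0):v+53,max(u-70,0):u+70]
cv2.imwrite('pics/'+n+'.png',np.hstack([cv2.resize(w,(400,300)),cv2.resize(s,(400,300),interpolation=cv2.INTER_CUBIC)]))
E
python3 look.py a
```

```text
t: 7.55
tool_pos: [0.5486, 0.0236, 0.0565]
orientation: [0.074, 1.57, -0.073]
force: [-0.1, -0.1, -4.2]
opening: 0.0438
t 7.55 p [0.5486 0.0236 0.0565] yaw -5.37 down [-4.e-04  2.e-04 -1.e+00] q [-0.05  0.16  1.8   0.    1.18  0.04] op 0.0438 F [-0.1 -0.1 -4.2]
tool shift [-0.0005 -0.0006  0.0005] turn [ 0.0006 -0.0005 -0.0002]
```

View pics/a.png

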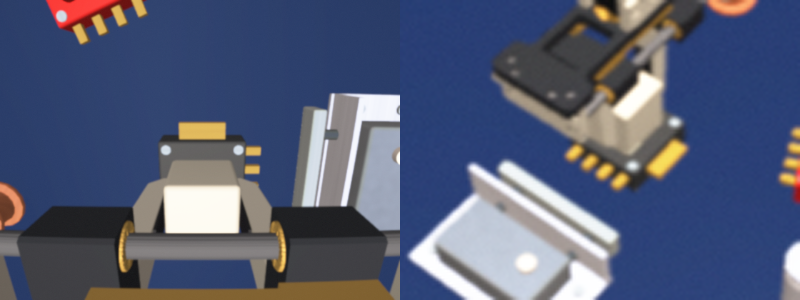

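Wrist and scene views show the relay held upright, with its blades (left panel 253,152–170) parallel to the bar (308,110–180) and a gap of about 30 mm. Pushing now.

```bash
python3 -m inch '[[[0,0,0.01,0,0,0,0],[0,0,0.01,0,0,0,0],[0,0,0.01,0,0,0,0],[0,0,0.008,0,0,0,0],[0,0,0,0,0,0,0]]]'
python3 st.py .5882 .0194 .0565 -5.4
```

```text
t: 8.15
tool_pos: [0.5926, 0.0193, 0.0603]
orientation: [0.074, 1.564, -0.074]
force: [-0.9, 0.1, -3.8]
opening: 0.0436
t 8.15 p [0.5926 0.0193 0.0603] yaw -5.4 down [ 5.5e-03 -1.0e-04 -1.0e+00] q [-0.05  0.26  1.68  0.    1.2   0.04] op 0.0436 F [-0.9  0.1 -3.8]
tool shift [ 0.0038 -0.0004 -0.0044] turn [-0.      0.0055 -0.0004]
```

```bash
python3 -m inch '[[[0.003,0,-0.003,0,0.005,0,0],[0,0,0,0,0,0,0],[0,0,0,0,0,0,0],[0,0,0,0,0,0,0]]]'
python3 st.py .5882 .0194 .0565 -5.4; python3 look.py b
```

```text
t: 8.55
tool_pos: [0.5886, 0.0196, 0.0565]
orientation: [0.074, 1.571, -0.074]
force: [-0.7, 0.5, -3.6]
opening: 0.0439
t 8.55 p [0.5886 0.0196 0.0565] yaw -5.41 down [-1.8e-03  5.0e-04 -1.0e+00] q [-0.05  0.26  1.68  0.    1.2   0.04] op 0.0439 F [-0.7  0.5 -3.6]
tool shift [-0.     -0.0003 -0.0003] turn [-0.0001 -0.0019 -0.0003]
```

View pics/b.png

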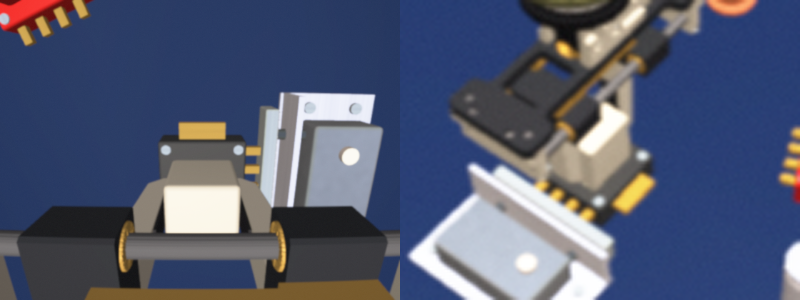

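The bar has closed up on the bracket: the bar's back is at 277 and the bracket at 282 in the left panel, where there was a clear gap before. I'll push 2 mm more for margin, hold, then draw back and make the quarter turn.

```bash
python3 -m inch '[[[0,0,0.002,0,-0.002,0,0],[0,0,0,0,0,0,0],[0,0,0,0,0,0,0],[0,0,0,0,0,0,0],[-0.001,0,-0.015,0,0,0,0],[-0.001,0,-0.015,0,0,0,0],[-0.002,0,-0.015,0,0,0,0],[-0.002,0,-0.01,0,0,0,0],[0,0,0,0,0,0,0],[0,0,0,0,0,0,0]]]'
python3 st.py .539 .024 .0585 -5.4
```

```text
t: 9.65
tool_pos: [0.5364, 0.0246, 0.0641]
orientation: [0.074, 1.564, -0.074]
force: [0.0, 1.6, -5.4]
opening: 0.044
t 9.65 p [0.5364 0.0246 0.0641] yaw -5.41 down [ 0.0057 -0.     -1.    ] q [-0.05  0.11  1.84  0.    1.19  0.04] op 0.044 F [ 0.   1.6 -5.4]
tool shift [ 0.0056 -0.0003  0.0026] turn [-0.0001  0.0057 -0.0005]
```

```bash
python3 -m inch '[[[0,0,0,0,0.006,0,0],[0,0,0,0.142,0,0,0],[0,0,0,0.142,0,0,0],[0,0,0,0.142,0,0,0],[0,0,0,0.142,0,0,0],[0,0,0,0.142,0,0,0],[0,0,0,0.142,0,0,0],[0,0,0,0.142,0,0,0],[0,0,0,0.142,0,0,0],[0,0,0,0.142,0,0,0],[0,0,0,0.142,0,0,0],[0,0,0,0.142,0,0,0],[0,0,0,0,0,0,0]]]'
python3 st.py .549 .023 .0565 -95.4
```

```text
t: 10.95
tool_pos: [0.5455, 0.0232, 0.065]
orientation: [1.321, 1.133, -1.316]
force: [0.8, -0.3, -5.2]
opening: 0.0438
t 10.95 p [0.5455 0.0232 0.065 ] yaw -98.61 down [ 3.e-03  5.e-04 -1.e+00] q [-0.05  0.13  1.81  0.    1.2   1.67] op 0.0438 F [ 0.8 -0.3 -5.2]
tool shift [ 0.0085  0.0035 -0.0003] turn [-0.0561 -0.0008 -0.003 ]
```

```bash
python3 -m inch '[[[0.005,0.003,0,-0.056,-0.001,-0.003,0],[0.003,0,0,0,0,0,0],[0,0,0,0,0,0,0]]]'
python3 st.py .549 .023 .0555 -95.4; python3 look.py c
```

```text
t: 11.25
tool_pos: [0.5498, 0.0225, 0.0569]
orientation: [1.27, 1.168, -1.27]
force: [-0.5, -0.3, -4.9]
opening: 0.0441
t 11.25 p [0.5498 0.0225 0.0569] yaw -94.78 down [ 3.e-04 -2.e-04 -1.e+00] q [-0.05  0.16  1.8  -0.    1.18  1.6 ] op 0.0441 F [-0.5 -0.3 -4.9]
tool shift [ 0.0014 -0.0008 -0.0004] turn [ 0.0108  0.0002 -0.0003]
```

View pics/c.png

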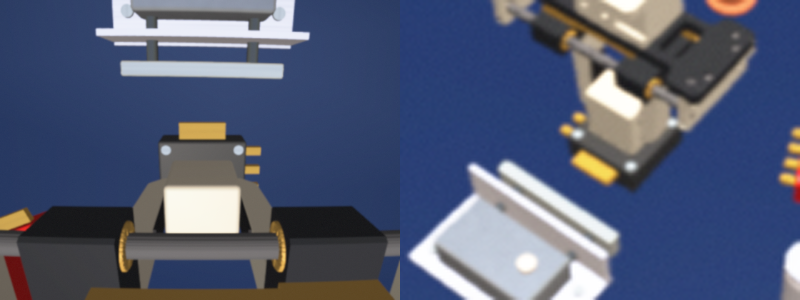

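The bar is out again, and the tongue (centre about 202,130) is lined up with the bar's middle (about 202,70). Pushing the tongue in.

```bash
python3 -m inch '[[[0,0.01,0,0.011,0,0,0],[0,0.01,0,0,0,0,0],[0,0.01,0,0,0,0,0],[0,0.005,0,0,0,0,0],[0,0,0,0,0,0,0]]]'
python3 st.py .589 .0193 .0545 -95.4
```

```text
t: 11.85
tool_pos: [0.5887, 0.019, 0.0581]
orientation: [1.281, 1.16, -1.278]
force: [-1.8, 0.7, -4.7]
opening: 0.0436
t 11.85 p [0.5887 0.019  0.0581] yaw -95.51 down [ 2.3e-03 -2.0e-04 -1.0e+00] q [-0.05  0.25  1.69 -0.    1.2   1.61] op 0.0436 F [-1.8  0.7 -4.7]
tool shift [ 0.0036  0.0003 -0.0003] turn [-0.002  -0.     -0.0023]
```

Now lower until the table carries it.

```bash
python3 -m inch '[[[0.003,0.001,0,-0.002,0,-0.002,0],[0.001,0,0,0,0,0,0],[0.001,0,0,0,0,0,0],[0,0,0,0,0,0,0]]]'
python3 st.py .589 .0193 .0535 -95.4
```

```text
t: 12.25
tool_pos: [0.5901, 0.0188, 0.054]
orientation: [1.278, 1.163, -1.277]
force: [-0.5, 0.4, -5.8]
opening: 0.0438
t 12.25 p [0.5901 0.0188 0.054 ] yaw -95.38 down [ 9.e-04 -2.e-04 -1.e+00] q [-0.05  0.26  1.68 -0.    1.19  1.61] op 0.0438 F [-0.5  0.4 -5.8]
tool shift [ 0.0005 -0.0012 -0.0004] turn [ 0.0003  0.0001 -0.0009]
```

```bash
python3 -m inch '[[[0.001,-0.001,0,0,0,0,0],[0.001,0,0,0,0,0,0],[0,0,0,0,0,0,0]]]'
python3 st.py .589 .0193 .0535 -95.4
```

```text
t: 12.55
tool_pos: [0.5902, 0.0188, 0.054]
orientation: [1.28, 1.16, -1.275]
force: [-0.0, 0.7, -3.8]
opening: 0.0438
t 12.55 p [0.5902 0.0188 0.054 ] yaw -95.38 down [ 4.1e-03 -5.0e-04 -1.0e+00] q [-0.05  0.26  1.69 -0.    1.19  1.61] op 0.0438 F [-0.   0.7 -3.8]
tool shift [ 0.0005 -0.0012 -0.0004] turn [ 0.0004  0.0001 -0.0041]
```

```bash
python3 -m inch '[[[0.003,0,0,0,0,-0.004,0],[0,0,0,0,0,0,0]]]'
python3 st.py .589 .0193 .0535 -95.4
```

```text
t: 12.75
tool_pos: [0.5908, 0.0188, 0.0541]
orientation: [1.278, 1.162, -1.277]
force: [-0.6, 0.8, -5.8]
opening: 0.0436
t 12.75 p [0.5908 0.0188 0.0541] yaw -95.37 down [ 1.2e-03 -4.0e-04 -1.0e+00] q [-0.05  0.26  1.68 -0.    1.19  1.61] op 0.0436 F [-0.6  0.8 -5.8]
tool shift [ 0.0006 -0.0018 -0.0003] turn [ 0.0006  0.0002 -0.0012]
```

```bash
python3 -m inch '[[[0.004,-0.001,0,0,0,0,0]]]'
python3 st.py .589 .0193 .0535 -95.4
```

```text
t: 12.85
tool_pos: [0.5914, 0.0188, 0.053]
orientation: [1.28, 1.16, -1.275]
force: [-11.0, -0.7, 35.6]
opening: 0.0437
t 12.85 p [0.5914 0.0188 0.053 ] yaw -95.36 down [ 4.5e-03 -7.0e-04 -1.0e+00] q [-0.05  0.26  1.68 -0.    1.19  1.61] op 0.0437 F [-11.   -0.7  35.6]
tool shift [-0.0005 -0.0025 -0.0003] turn [ 0.0007  0.0002 -0.0046]
```

It is firmly on the table (the press reads +35 N). I'll ease off the press and the push slightly, then release and rise.

```bash
python3 -m inch '[[[-0.001,-0.001,0,0,0,-0.004,0],[0,0,0,0,0,0,0],[0,0,0,0,0,0,0],[0,0,0,0,0,0,0]]]'
python3 st.py .589 .0193 .0535 -95.4; python3 look.py d
```

```text
t: 13.25
tool_pos: [0.5899, 0.019, 0.0531]
orientation: [1.278, 1.163, -1.278]
force: [-3.6, -0.1, 5.3]
opening: 0.0441
t 13.25 p [0.5899 0.019  0.0531] yaw -95.36 down [-0.e+00 -2.e-04 -1.e+00] q [-0.05  0.26  1.68 -0.    1.19  1.61] op 0.0441 F [-3.6 -0.1  5.3]
tool shift [-0.0004 -0.0009 -0.0002] turn [ 0.0007  0.0002 -0.    ]
```

View pics/d.png

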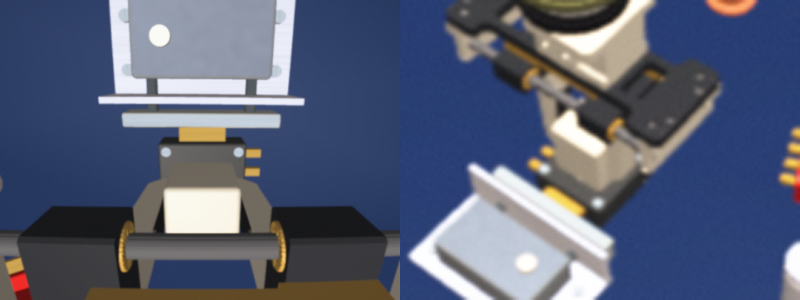

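The tongue is centred on the bar, and the gap from bar to bracket has shrunk clearly. Releasing.

```bash
python3 -m inch '[[[0,0,0,0,0,0,0.55],[0,0,0,0,0,0,0.7],[0,0,0,0,0,0,0.9],[0,0,0,0,0,0,0.9],[0,0,0,0,0,0,0.9],[0,0,0,0,0,0,0.9]]]'
python3 st.py .5899 .019 .0531 -95.4
```

```text
t: 13.95
tool_pos: [0.5911, 0.019, 0.0533]
orientation: [1.279, 1.162, -1.276]
force: [-0.3, 0.8, 0.7]
opening: 0.0829
t 13.95 p [0.5911 0.019  0.0533] yaw -95.36 down [ 2.5e-03 -2.0e-04 -1.0e+00] q [-0.05  0.26  1.68 -0.    1.19  1.61] op 0.0829 F [-0.3  0.8  0.7]
tool shift [ 0.0002 -0.0012  0.0001] turn [ 0.0007 -0.     -0.0025]
```

```bash
python3 -m inch '[[[-0.01,0,0,0,0,0,0.9],[-0.02,0,0,0,0,0,0.9],[-0.03,0,0,0,0,0,0.9],[-0.03,0,0,0,0,0,0.9],[-0.03,0,0,0,0,0,0.9],[0,-0.04,0,0,0,0,0.9],[0,-0.04,0,0,0,0,0.9],[0,-0.04,0,0,0,0,0.9],[0,0,0,0,0,0,0.9],[0,0,0,0,0,0,0.9]]]'
python3 look.py e
```

```text
t: 14.95
tool_pos: [0.4682, 0.0304, 0.1841]
orientation: [1.281, 1.158, -1.272]
force: [0.6, -0.4, 0.1]
opening: 0.0834
```

View pics/e.png

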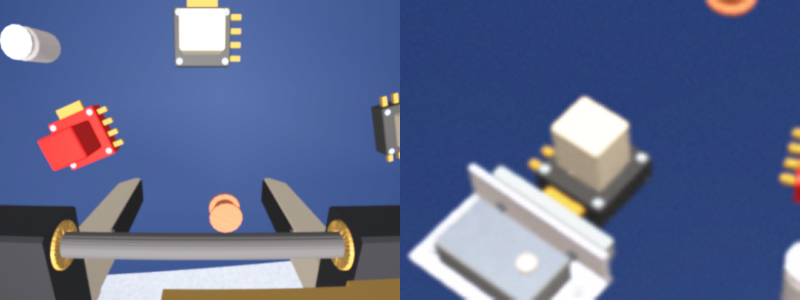

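The scene view shows the relay standing upright and released, its tongue against the bar and the bar still in near the bracket. The arm is clear and the spare is untouched.

```bash
python3 -c "
from plant import workorder,telemetry
print(telemetry.read_state()['t']); print(workorder.close_job())"
```

```text
15.05
the job is handed in; nothing more can be done
None
```

I carried out the whole sequence and handed the job in at 15 s of the 53 s allowed; no verdict is reported.

- **Blade push:** I held the relay by its ±x faces and pushed the blades squarely against the middle of the bar, to about 8–10 mm in by the arm's position, and held it there.
- **Draw back and turn:** I drew it back about 50 mm. The pictures after the quarter turn show the bar out again and the tongue lined up with the bar's middle.
- **Tongue push:** I pushed the tongue in by about 9–11 mm by the arm's position and lowered the relay onto the table. I then opened the jaws along the bar and backed the arm away.

**Last checks:** the final picture shows the relay standing upright and released, with the tongue against the bar and the bar still in. The arm was clear and never went near the spare.

**Less certain:**
- I judged how far the bar went in from the arm's position and the pictures, not from a direct reading.
- The wrist force was too noisy (about ±1 N) to confirm the 0.5–1.2 N of the bar.
- Setting the relay down briefly pressed it on the table at 36 N through the grip, well under the 120 N wrist limit. The 40 N limit on the arm and gripper body should not apply here.

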